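# Hang the dial gauge back on its spring-catch hook

### The job

Take the dial gauge out of its slotted holder and hang it by its square hole on the hook of the instrument stand, with the dial face pointing outward, away from the post. Push it gently along the rod past the sprung catch until the catch has sprung up fully in front of it, without ramming the rod or the buffer (never more than 20 N on the stand), then let go. Leave everything else where it stands.

Things in the scene. Friction and masses are not known exactly. Their poses are not given: they have to be found in the camera images.
- gauge_center (a point): Centre of the loose dial gauge: upright white plate 12 thick (x) x 58 wide (y) x 96 tall (z), 100 to 210 g, starting upright in the holder's slot. -x points out of the marked dial face (dark 41 mm bezel, graduations, pointer), +x out of the plain back. Grip it by its narrow sides, 58 apart, best level with the hole (28 above this point), so that pushing does not twist it in the fingers.
- gauge_hole (a point): Centre of the gauge's square 16 x 16 mm hole, which goes right through from face to back; mid-thickness, 76 above the lower edge, 20 below the top edge; axes as the gauge.
- dial_ahead (a point): Imaginary point 100 mm straight out of the marked side, measured from the gauge's centre: shows which way the dial faces.
- gauge: The dial gauge itself; origin at the middle of its lower edge, axes as the gauge.
- holder: Grey slotted block, fixed, 50 x 86 x 30 high, origin under its centre. The slot along its y is 14 x 60 and 20 deep, so the gauge is freed by lifting it straight up 20 or more.
- stand: Heavy fixed stand, origin on the table under its post's axis. Base plate 110 (x from -75 to +35) x 90 x 10; post 22 square; clamp head 26 x 30, its top at z 168. The hook is a level steel rod, 10 round, at z 150, y 0, passing through the clamp head and pointing outward along the stand's -x.
- hook_nominal (a point): Fixed to the stand (same axes): point on the rod axis, 55 out from the post axis, where the gauge's hole centre comes (3 lower as it hangs) when home IF the rod is clamped at mid setting. The rod, with catch and buffer, is really clamped up to 14 mm farther out or in; this is not measured: find it by feel. Mid setting, along x from here: rod tip -42, buffer face +5.
- catch (a joint): Sprung catch in the rod's top: a 5 mm steel bar bent to a ramp, 26 to 6 mm outward of the home point, rising inward to 7 above the rod, with an upright inner side. Value: how far it is pressed down, m (0 fully up, stop 0.009). Rod and raised catch are taller than the hole, so the gauge, slid along, presses it down (2 to 6 N of push); it springs up once the gauge is past.
- buffer_nominal (a point): Fixed to the stand: centre of the rubber buffer's face (20 round, round the rod) at mid setting. The buffer is sprung: 1.5 N preload, 1.8 N/mm, 6 mm of travel, then solid. The catch springs up behind the gauge when the gauge has pushed the buffer in 1 mm; a push that has grown to about 9 N means home, 20 N is too much.
- reagent_bottle: Bystander: bottle with cap, 62 round, 151 tall, origin under its centre.
- dropper_bottle: Bystander: small brown bottle, 43 round, 96 tall, origin under its centre.
- small_beaker: Bystander: small beaker, 57 wide, 65 tall, origin under its centre.
- cork: Bystander: cork, 24 round, 44 tall, origin under its centre.
There are look-alikes about, which are no part of the job. Of the things that look like the stand, the larger one is meant.

How it is judged (in metres and radians):
On the way:
1. the gauge is lifted clear of its holder (height (world z) of gauge above 0.045 m), for 0.1 s.
At the end, for the whole second after the job is handed in: The gauge hangs at rest on the rod behind the catch: its hole on the rod (within 6 mm sideways, hole centre 142 to 154 mm high) and 39 to 71.5 mm out from the post axis, the catch fully up again (pressed by less than 1.5 mm), the dial pointing outward, the gauge upright within 0.25 rad, released (x of gauge_hole in the frame of stand between -0.0715 and -0.039 m and y of gauge_hole in the frame of stand between -0.006 and 0.006 m and z of gauge_hole in the frame of stand between 0.142 and 0.154 m and x of dial_ahead in the frame of stand below -0.12 m and angle between gauge's own z axis and vertical below 0.25 rad and value of joint catch below 0.0015 m and linear speed of gauge below 0.03 m/s); the robot touches nothing.
It fails at once if the gauge or rod is rammed: more than 20 N between the gauge and the stand (contact force between gauge and stand above 20 N).
It fails at once if the robot strikes the stand (more than 20 N) (contact force between any of the arm, the fingers and stand above 20 N).
It fails at once if a bystander is moved by more than 20 mm (distance of any of reagent_bottle, dropper_bottle, small_beaker, cork from where it was at the start of the episode above 0.02 m).
It also fails if it takes over 51 s, if anything falls off the work surface, if the arm or the gripper's body presses on something with over 40 N, if the wrist force passes 120 N, or if a joint passes its speed limit or range.

### The arm

A 6-joint arm with a two-finger parallel gripper is mounted at the origin on a cart in front of the work surface, level with it; the furniture and walls round the work are solid. World frame = base frame: x ahead of the robot, y to its left, z up, the work surface at z = 0. Lengths are in mm, angles in rad, forces in N, time in s.
With the tool pointing down it reaches from about 350 to 850 mm from the base axis. Payload 8.1 kg.
Tool frame: the origin (TCP) lies midway between the tips of the shut fingers; the grasp point (between the pads) lies 19 mm behind it; z points along the fingers, y is the direction in which the jaws open and shut (so a half turn about z gives the same grasp; the last joint's range is limited). The gripper opens to 85 mm and grips with 20 to 120 N. Pads are 22 mm wide; open, the fingers measure 114 mm over their backs; the gripper's body (76 mm by 85 mm) begins 54 mm behind the grasp point. The pads swing forward as they close: fully open they stand 13 mm farther back than shut.
Start: joints at [1.246, 0.13, 1.488, -0, 1.523, -0.085], TCP at [142.483, 582.841, 231.292] pointing down, gripper open.
Joint ranges: [-2.96, 2.96], [-0.89, 2.26], [0.02, 2.5], [-1.34, 4.48], [0, 2.73], [-2.66, 2.66]. Speed limits (rad/s): [2.39, 2.39, 2.79, 3.14, 3.14, 3.14].

### API

Orientations are given as a unit quaternion [x, y, z, w].
In Python, from plant import * gives the robot as it stands. The module is installed in compiled form; this text tells all that it offers.
- The arm moves only by the shell command python3 -m jog 'ROWS' [FORCE]. ROWS is JSON, a list of rows, each a list of 7 numbers: the shift along the tool's x, y, z in cm, then the turn, a rotation vector about the tool's x, y, z in degrees, then the finger opening in cm, from 0 to 8.54. In form: [[x, y, z, wx, wy, wz, gripper], ...]. A call has 1 to 20 rows; each row is the pose to reach, as a shift and turn from the pose commanded when the call began, along the tool's axes at that moment; what a row does not reach only later rows make up. A row lasts 1/12 s, in which the tool goes at most 41.7 mm and 7.16 degrees, less where a joint would pass 70% of its speed; a pose out of reach is approached as far as the arm can. A call with a gripper value outside its range is refused whole. The fingers move at their own pace and stop on an object; FORCE is the grip in N (left out, the last holds). Time passes only in rows, so rows that repeat a pose let the fingers close. It gives the time, the measured TCP pose, the force and the opening at its end, in the units of the state.
- get_obs(): the state, without advancing time (a new reading comes with each control period).
- camera(name): name is "scene" or "side" or "wrist"; returns the picture (480x640x3 uint8, blue, green, red); there is no depth.
- camera_model(name): a dict with "fov_y" (degrees; the focal length in pixels is half the picture's height over the tangent of half this angle, whatever the lens; pixels are square), "cx", "cy" (the principal point, pixels), "D" ([k1, k2, p1, p2, k3] as OpenCV has them; the pictures are not rectified), "R" (3x3) and "t" (3): a world point X has camera coordinates R X + t. Camera axes: x right, y down, z forward; pixel columns grow to the right and rows downward; lengths in mm; the calibration is good to about 2 mm. A picture is of the moment at which its call begins: read the wrist's pose just before it. camera_model takes no time and is no camera call; for the wrist camera it gives the pose at the moment of the call.
- sign_off(): hands the job in, once; it reports no verdict.
The state is a dict: "time_s": time; "qpos": joint angles; "qd": joint speeds; "joint_torque": joint torques, N m; "tcp_pos": TCP position; "orientation": TCP orientation; "contact_force": force on the tool from outside, world axes, zero at the start; "wrist_torque": the same for the moment, N m; "grip_width": finger opening in mm.
Only numpy, scipy, OpenCV 4.12 (cv2) and the standard library are available. Lean on these libraries where they do the work, as an engineer would, in place of code of your own. Each camera call takes 0.05 s, during which the arm holds its last target.

## Working session

There is one attempt and no reset: what is moved stays moved. The work goes in short steps, Python scripts to look and compute and a shell command to move; the robot and the scene stay as the last step left them, time stands still between calls to the robot, and variables do not carry over. Pictures are saved under pics/ and viewed, and the job is handed in when it is done.

```bash
mkdir -p pics; python3 - <<'E'
from plant import *
import cv2
o=get_obs(); print(o)
for n in ["scene","side","wrist"]:
    m=camera_model(n); print(n,m)
    cv2.imwrite(f"pics/{n}0.png",camera(n))
E
```

```text
{'time_s': 0.0, 'qpos': array([ 1.24558515e+00,  1.31182070e-01,  1.48928424e+00,  8.52126857e-06,
        1.52297341e+00, -8.54327751e-02]), 'qd': array([-0.00010981, -0.00059027, -0.0006899 ,  0.00033029, -0.00214051,
        0.00017282]), 'joint_torque': array([-1.76325306e-03, -5.69360447e+01, -5.00558996e+01, -3.14322706e-04,
        1.40367297e-02,  3.76076446e-05]), 'tcp_pos': array([142.31253888, 582.31894822, 230.22920479]), 'orientation': array([ 1.19602359e-01,  9.92821446e-01, -9.03266309e-04, -1.92458170e-04]), 'contact_force': array([ 0.56593087, -0.37925795,  0.00557064]), 'wrist_torque': array([0.00941812, 0.04921667, 0.01023888]), 'grip_width': 84.98776092251842}
scene {'fov_y': 47.07597196910362, 'cx': 326.64209905869524, 'cy': 239.91471481892725, 'D': array([-0.03373262,  0.        ,  0.        ,  0.        ,  0.        ]), 'R': array([[ 0.74672368, -0.66513273, -0.00148237],
       [-0.55088253, -0.61720656, -0.56176908],
       [ 0.37273607,  0.42030289, -0.82729275]]), 't': array([-389.85416992,  399.33877866, 1678.30095768])}
side {'fov_y': 45.12869046065583, 'cx': 308.0530947428402, 'cy': 246.82461408869196, 'D': array([-0.02808031,  0.        ,  0.        ,  0.        ,  0.        ]), 'R': array([[-0.95586422, -0.29342911, -0.01493177],
       [-0.19281034,  0.66481705, -0.72169416],
       [ 0.22169297, -0.68696262, -0.692051  ]]), 't': array([ 515.72421457,  168.72717591, 1471.12342963])}
wrist {'fov_y': 71.65808077679134, 'cx': 316.86972959381035, 'cy': 238.79611881654225, 'D': array([-0.05640809,  0.        ,  0.        ,  0.        ,  0.        ]), 'R': array([[ 0.23746843,  0.97139368, -0.00174749],
       [ 0.93696927, -0.22857757,  0.26427425],
       [ 0.2563149 , -0.06439414, -0.96444599]]), 't': array([-598.77261413,  -34.99859742,  378.86365109])}
```

View pics/scene0.png

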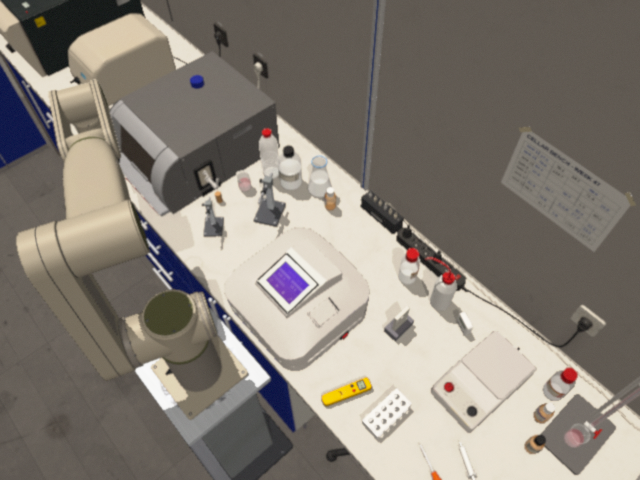

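View pics/side0.png

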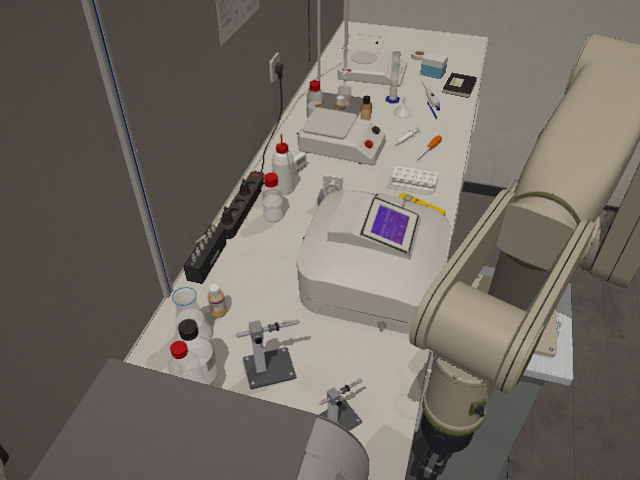

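View pics/wrist0.png

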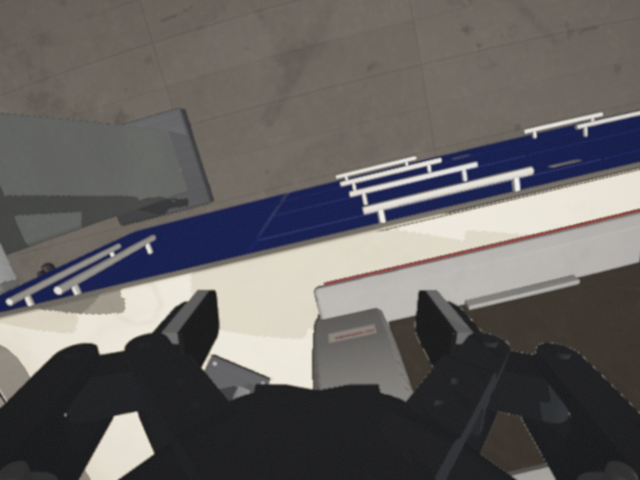

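```bash
cat > h.py <<'E'
from plant import *
import numpy as np, cv2
def K(m):
    f=240/np.tan(np.radians(m["fov_y"])/2)
    return np.array([[f,0,m["cx"]],[0,f,m["cy"]],[0,0,1]])
def ray(m,uv):
    p=cv2.undistortPoints(np.array([[uv]],float),K(m),m["D"])[0,0]
    d=m["R"].T@np.array([p[0],p[1],1]); c=-m["R"].T@m["t"]
    return c,d/np.linalg.norm(d)
def onz(m,uv,z):
    c,d=ray(m,uv); return c+d*(z-c[2])/d[2]
def tri(m1,a,m2,b):
    c1,d1=ray(m1,a);c2,d2=ray(m2,b)
    s=np.linalg.lstsq(np.stack([d1,-d2],1),c2-c1,rcond=None)[0]
    p,q=c1+s[0]*d1,c2+s[1]*d2
    return (p+q)/2,np.linalg.norm(p-q)
def proj(m,X):
    r=cv2.Rodrigues(m["R"])[0]
    return cv2.projectPoints(np.array(X,float).reshape(-1,3),r,m["t"],K(m),m["D"])[0][:,0]
E
python3 - <<'E'
from h import *
s=cv2.imread("pics/scene0.png");d=cv2.imread("pics/side0.png")
def crop(im,x,y,w,h,k): return cv2.resize(im[y:y+h,x:x+w],None,fx=k,fy=k,interpolation=cv2.INTER_CUBIC)
cv2.imwrite("pics/c1.png",crop(s,190,150,130,100,6))
cv2.imwrite("pics/c2.png",crop(s,360,280,80,70,8))
cv2.imwrite("pics/c3.png",crop(d,220,310,160,120,5))
cv2.imwrite("pics/c4.png",crop(d,300,160,80,60,8))
m=camera_model("scene")
for uv in [(269,215),(214,228),(398,328)]: print(uv,onz(m,uv,0))
E
```

```text
(269, 215) [528.03133116 323.11719695   0.        ]
(214, 228) [344.14306272 409.27178727   0.        ]
(398, 328) [ 555.75604398 -304.87500676    0.        ]
```

View pics/c1.png

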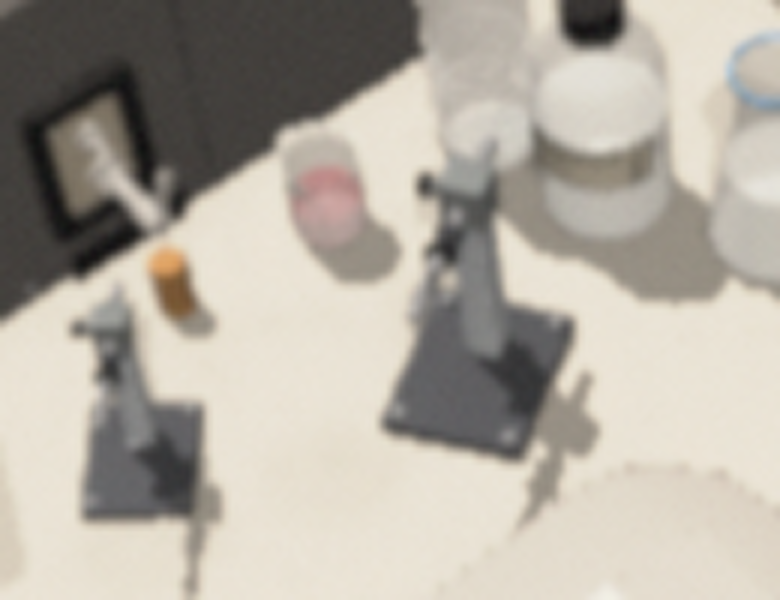

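View pics/c2.png

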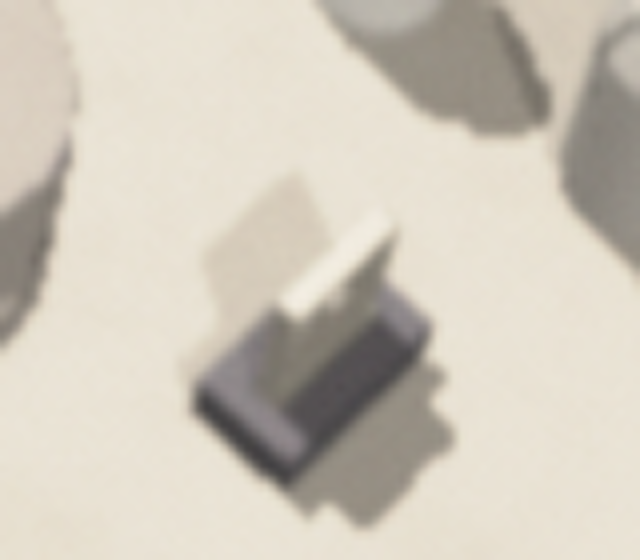

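View pics/c3.png

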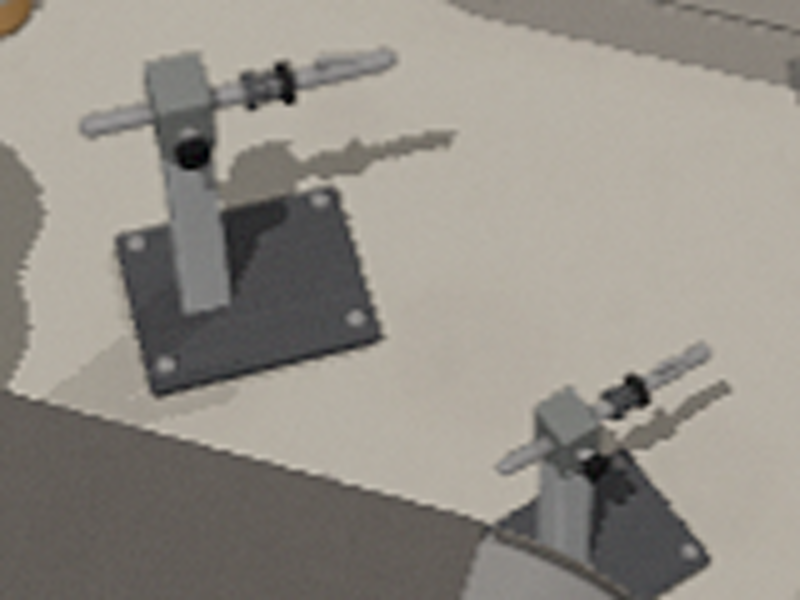

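View pics/c4.png

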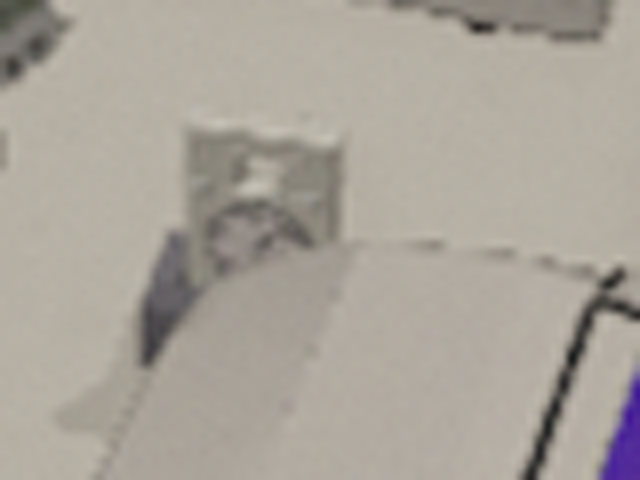

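```bash
python3 - <<'E'
from h import *
S=camera_model("scene");D=camera_model("side")
f=lambda p,x,y,k:((p[0]+.5)/k-.5+x,(p[1]+.5)/k-.5+y)
print("gauge top corners z106")
G=[onz(S,f(p,360,280,8),106)[:2] for p in [(280,305),(375,208),(398,230),(297,320)]]
print(np.round(G,1), np.mean(G,0)); 
d=G[1]-G[0]; print("len",np.hypot(*d),"ang",np.degrees(np.arctan2(d[1],d[0])))
print("side top edge");a=onz(D,f((190,125),300,160,8),106);b=onz(D,f((340,130),300,160,8),106);print(a,b,(a+b)/2,np.degrees(np.arctan2(*(a-b)[1::-1])))
print("holder top corners z30")
H=[onz(S,f(p,360,280,8),30)[:2] for p in [(197,390),(290,470),(430,330),(400,290)]]
print(np.round(H,1)); 
print("stand plate corners z10 side")
P=np.array([onz(D,f(p,220,310,5),10)[:2] for p in [(118,237),(340,190),(382,335),(152,393)]]);print(np.round(P,1))
print("scene"); Q=np.array([onz(S,f(p,190,150,6),10)[:2] for p in [(430,290),(573,322),(518,455),(385,428)]]);print(np.round(Q,1))
print("rod z150 side");a=onz(D,f((392,57),220,310,5),150);b=onz(D,f((85,126),220,310,5),150);print(a,b,np.degrees(np.arctan2(*(a-b)[1::-1])))
print("head top side (z168)");print([np.round(onz(D,f(p,220,310,5),168)[:2],1) for p in [(147,65),(200,53),(213,92),(155,105)]])
E
```

```text
gauge top corners z106
[[ 528.4 -301.4]
 [ 584.8 -296.9]
 [ 584.6 -309.2]
 [ 528.7 -310. ]] [ 556.60722728 -304.38003579]
len 56.61909628269848 ang 4.541660765430914
side top edge
[ 580.04059891 -292.95730256  106.        ] [ 525.36191891 -305.35775529  106.        ] [ 552.70125891 -299.15752893  106.        ] 12.777838869830774
holder top corners z30
[[ 510.2 -284.4]
 [ 513.1 -332.5]
 [ 597.2 -327.5]
 [ 601.1 -307.5]]
stand plate corners z10 side
[[600.9 326. ]
 [508.1 269.9]
 [463.4 342.2]
 [554.3 401.5]]
scene
[[551.7 398. ]
 [601.8 319.6]
 [513.6 263.6]
 [466.5 332.4]]
rod z150 side
[470.91748444 291.36198851 150.        ] [586.63116537 365.08749607 150.        ] -147.49726602554028
head top side (z168)
[array([566.3, 339.2]), array([546.6, 326.5]), array([533.8, 344.9]), array([555.1, 358.5])]
```

```bash
cat >> h.py <<'E'
from scipy.spatial.transform import Rotation as Rn
def go(xyz,yaw_y,obs=None):
    "shift(cm), rotvec(deg) from current to tool-down pose, tool y at yaw_y deg"
    o=obs or get_obs(); R=Rn.from_quat(o["orientation"])
    a=np.radians(yaw_y); y=np.array([np.cos(a),np.sin(a),0]); z=np.array([0,0,-1.]); x=np.cross(y,z)
    T=Rn.from_matrix(np.stack([x,y,z],1))
    return np.round(R.inv().apply(np.array(xyz)-o["tcp_pos"])/10,2), np.round((R.inv()*T).as_rotvec(degrees=True),2)
E
python3 - <<'E'
from h import *
S=camera_model("scene");D=camera_model("side")
for uv in [(190,203),(260,160)]: print(uv,onz(S,uv,0))
for uv in [(275,97),(120,105),(168,200),(213,57)]: print(uv,[onz(S,uv,z).round() for z in (200,300,350)])
print("side edge", [onz(D,uv,z).round() for uv in [(135,362),(315,403),(365,450)] for z in (200,300)])
print(tri(S,(275,97),D,(135,362)))
print(go((573,361,330),122.3))
E
```

```text
(190, 203) [343.38037164 562.78348971   0.        ]
(260, 160) [6.69020767e+02 5.58685979e+02 2.27373675e-13]
(275, 97) [array([810., 616., 200.]), array([745., 521., 300.]), array([712., 474., 350.])]
(120, 105) [array([350., 972., 200.]), array([318., 852., 300.]), array([301., 792., 350.])]
(168, 200) [array([240., 463., 200.]), array([215., 379., 300.]), array([202., 337., 350.])]
(213, 57) [array([773., 969., 200.]), array([710., 850., 300.]), array([678., 790., 350.])]
side edge [array([735., 519., 200.]), array([679., 575., 300.]), array([368., 505., 200.]), array([350., 563., 300.]), array([258., 569., 200.]), array([252., 620., 300.])]
(array([734.04237339, 544.20762674, 262.13064633]), np.float64(59.13863580189794))
(array([-47.09, -11.3 ,  -9.95]), array([-8.000e-02, -4.000e-02, -4.604e+01]))
```

```bash
python3 - <<'E'
from h import *
print(go((260,480,330),76)); print(go((573,361,330),122.3))
E
```

```text
(array([-13.86,  -7.17,  -9.95]), array([-0.08, -0.01,  0.26]))
(array([-47.09, -11.3 ,  -9.95]), array([-8.000e-02, -4.000e-02, -4.604e+01]))
```

```bash
python3 -m jog '[[-6,-7.2,-10,0,0,0,8.5],[-6,-7.2,-10,0,0,0,8.5],[-6,-7.2,-10,0,0,0,8.5],[-14,-8,-10,0,0,-7,8.5],[-20,-9,-10,0,0,-14,8.5],[-47,-11.3,-10,0,0,-46,8.5],[-47,-11.3,-10,0,0,-46,8.5],[-47,-11.3,-10,0,0,-46,8.5],[-47,-11.3,-10,0,0,-46,8.5],[-47,-11.3,-10,0,0,-46,8.5],[-47,-11.3,-10,0,0,-46,8.5],[-47,-11.3,-10,0,0,-46,8.5],[-47,-11.3,-10,0,0,-46,8.5],[-47,-11.3,-10,0,0,-46,8.5],[-47,-11.3,-10,0,0,-46,8.5],[-47,-11.3,-10,0,0,-46,8.5]]'
python3 - <<'E'
from h import *
import pickle
m=camera_model("wrist"); im=camera("wrist"); cv2.imwrite("pics/w1.png",im); pickle.dump(m,open("w1.pkl","wb"))
o=get_obs();print(o["tcp_pos"],o["orientation"],o["qpos"],o["contact_force"])
E
```

```text
time_s: 1.48
tcp_pos: [572.9, 360.5, 329.9]
orientation: [-0.277, 0.961, -0.0, -0.001]
contact_force: [0.5, 0.5, -0.7]
grip_width: 85.2
[571.98349209 361.3664034  330.51262832] [-2.77538346e-01  9.60714269e-01  8.06783385e-05 -7.43880731e-04] [ 4.87460236e-01  3.28318723e-01  1.08162547e+00  4.68745462e-04
  1.73307164e+00 -1.64572253e+00] [0.11926184 0.43126177 0.37941661]
```

View pics/w1.png

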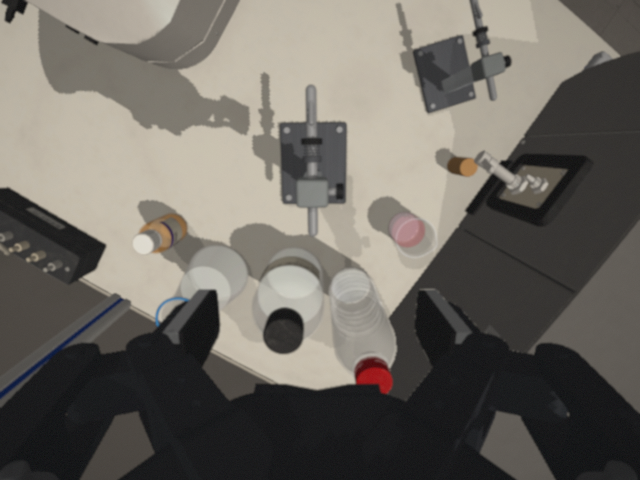

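```bash
python3 - <<'E'
from h import *
s=cv2.imread("pics/w1.png")
cv2.imwrite("pics/w1c.png",cv2.resize(s[75:245,260:370],None,fx=3.5,fy=3.5,interpolation=cv2.INTER_CUBIC))
E
```

```text
(no output)
```

View pics/w1c.png

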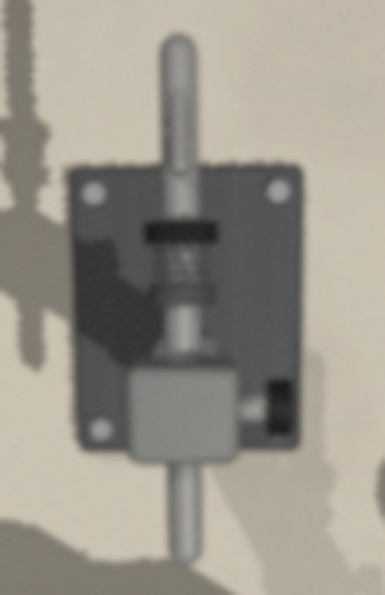

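```bash
python3 - <<'E'
from h import *
import pickle
m=pickle.load(open("w1.pkl","rb"));f=lambda p:((p[0]+.5)/3.5-.5+260,(p[1]+.5)/3.5-.5+75)
c=lambda ps,z:np.array([onz(m,f(p),z)[:2] for p in ps])
r=c([(178,35),(178,60),(185,540),(186,562)],150);print(r.round(1)); d=r[1]-r[2];print("out ang",np.degrees(np.arctan2(d[1],d[0])))
h=c([(130,367),(240,367),(238,462),(132,462)],168);print("head",h.round(1),h.mean(0))
p=c([(68,167),(302,167),(298,450),(80,450)],10);print("plate",p.round(1),p.mean(0))
for a,b in [(0,3),(1,2)]: e=p[a]-p[b];print(np.degrees(np.arctan2(e[1],e[0])),np.hypot(*e))
u=np.array([np.cos(np.radians(32.2)),np.sin(np.radians(32.2))])
print("origin from plate",p.mean(0)+20*u, "head",h.mean(0))
ends=c([(178,172),(182,222)],157);print((ends-h.mean(0))@u,(r-h.mean(0))@u, (r-h.mean(0))@np.array([-u[1],u[0]]))
E
```

```text
[[472.  289.7]
 [477.2 292.9]
 [585.1 362.3]
 [590.4 366. ]]
out ang -147.22493366349642
head [[549.7 323.7]
 [534.5 347.9]
 [555.8 360.9]
 [570.7 337.1]] [552.64559061 342.3802293 ]
plate [[514.6 264. ]
 [467.4 339.2]
 [558.9 397.4]
 [605.4 323.3]] [536.59262497 330.96217419]
-146.85259113905417 108.47437482570477
-147.52338101879647 108.42841381045682
origin from plate [553.5164883  341.61969972] head [552.64559061 342.3802293 ]
[-61.71540488 -49.17033359] [-96.29928494 -90.18236806  38.07587521  44.57125633] [-1.64662315 -1.67734758 -0.39000189 -0.1317742 ]
```

```bash
python3 - <<'E'
from h import *
print(go((555,-340,330),5)); print(go((555,-340,240),5)); print(get_obs()["qpos"])
E
```

```text
(array([ 38.84, -58.43,   0.07]), array([-6.0000e-02, -8.0000e-02,  1.1723e+02]))
(array([ 38.83, -58.43,   9.07]), array([-6.0000e-02, -8.0000e-02,  1.1723e+02]))
[ 4.87460236e-01  3.28318723e-01  1.08162547e+00  4.68745462e-04
  1.73307164e+00 -1.64572253e+00]
```

```bash
python3 -m jog '[[38.8,-58.4,0,0,0,117.2,8.5],[38.8,-58.4,0,0,0,117.2,8.5],[38.8,-58.4,0,0,0,117.2,8.5],[38.8,-58.4,0,0,0,117.2,8.5],[38.8,-58.4,0,0,0,117.2,8.5],[38.8,-58.4,0,0,0,117.2,8.5],[38.8,-58.4,0,0,0,117.2,8.5],[38.8,-58.4,0,0,0,117.2,8.5],[38.8,-58.4,0,0,0,117.2,8.5],[38.8,-58.4,0,0,0,117.2,8.5],[38.8,-58.4,0,0,0,117.2,8.5],[38.8,-58.4,0,0,0,117.2,8.5],[38.8,-58.4,0,0,0,117.2,8.5],[38.8,-58.4,9,0,0,117.2,8.5],[38.8,-58.4,9,0,0,117.2,8.5],[38.8,-58.4,9,0,0,117.2,8.5],[38.8,-58.4,9,0,0,117.2,8.5],[38.8,-58.4,9,0,0,117.2,8.5],[38.8,-58.4,9,0,0,117.2,8.5],[38.8,-58.4,9,0,0,117.2,8.5]]'
python3 - <<'E'
from h import *
import pickle
m=camera_model("wrist"); im=camera("wrist"); cv2.imwrite("pics/w2.png",im); pickle.dump(m,open("w2.pkl","wb"))
o=get_obs();print(o["tcp_pos"],o["orientation"],o["qpos"],o["contact_force"])
E
```

```text
time_s: 3.2
tcp_pos: [555.7, -338.3, 240.9]
orientation: [0.675, 0.738, 0.0, -0.001]
contact_force: [0.4, 0.2, 1.1]
grip_width: 84.6
[ 556.41126705 -337.86798881  242.21231505] [6.74445499e-01 7.38324495e-01 4.13746458e-04 1.94001767e-04] [-6.24888029e-01  2.63204125e-01  1.31821761e+00  7.77396565e-04
  1.55969028e+00 -7.15265775e-01] [0.4864322  0.82506303 0.67093093]
```

View pics/w2.png

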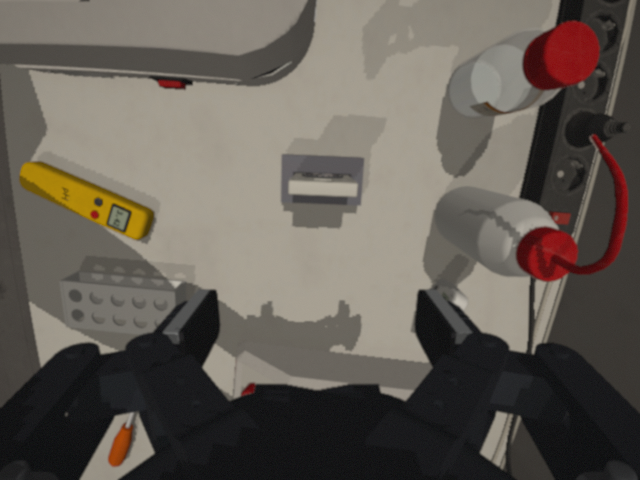

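```bash
python3 - <<'E'
from h import *
s=cv2.imread("pics/w2.png")
cv2.imwrite("pics/w2c.png",cv2.resize(s[140:240,270:380],None,fx=6,fy=6,interpolation=cv2.INTER_CUBIC))
E
```

```text
(no output)
```

View pics/w2c.png

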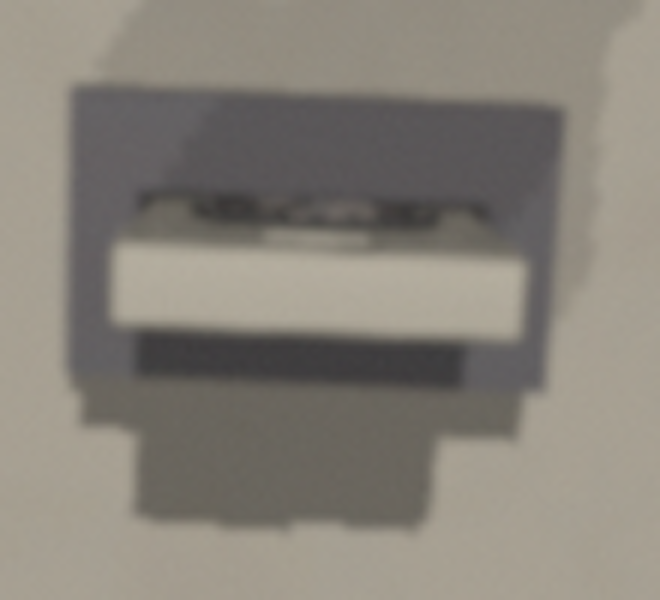

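```bash
python3 - <<'E'
from h import *
import pickle
m=pickle.load(open("w2.pkl","rb"));f=lambda p:((p[0]+.5)/6-.5+270,(p[1]+.5)/6-.5+140)
c=lambda ps,z:np.array([onz(m,f(p),z)[:2] for p in ps])
g=c([(112,240),(527,258),(520,340),(110,325)],106);print(g.round(1),g.mean(0))
e=g[1]-g[0];print(np.hypot(*e),np.degrees(np.arctan2(e[1],e[0])));e=g[2]-g[3];print(np.hypot(*e),np.degrees(np.arctan2(e[1],e[0])))
h=c([(70,88),(563,106),(545,390),(70,385)],30);print(h.round(1),h.mean(0));e=h[1]-h[0];print(np.degrees(np.arctan2(e[1],e[0])),np.hypot(*e))
E
```

```text
[[ 528.6 -299.3]
 [ 586.1 -296.6]
 [ 586.4 -308.1]
 [ 529.2 -311.1]] [ 557.56721018 -303.78694617]
57.48911009921992 2.678814956675068
57.36465206665114 3.0389894598887905
[[ 513.7 -281.3]
 [ 599.  -276.7]
 [ 601.9 -326.3]
 [ 517.  -333.1]] [ 557.88150906 -304.34257998]
3.1052181945439865 85.39256301013944
```

```bash
python3 - <<'E'
from h import *
print(go((557.6,-304,240),3)); print(go((557.6,-304,62),3))
E
```

```text
(array([3.36, 0.42, 0.22]), array([ 0.05, -0.02,  2.18]))
(array([ 3.36,  0.41, 18.02]), array([ 0.05, -0.02,  2.18]))
```

```bash
python3 -m jog '[[3.4,0.4,0.2,0,0,2.2,8.5],[3.4,0.4,0.2,0,0,2.2,8.5],[3.4,0.4,6,0,0,2.2,8.5],[3.4,0.4,6,0,0,2.2,8.5],[3.4,0.4,9,0,0,2.2,8.5],[3.4,0.4,12,0,0,2.2,8.5],[3.4,0.4,15,0,0,2.2,8.5],[3.4,0.4,17,0,0,2.2,8.5],[3.4,0.4,18,0,0,2.2,8.5],[3.4,0.4,18,0,0,2.2,8.5]]' 40
python3 - <<'E'
from h import *
import pickle
m=camera_model("wrist"); im=camera("wrist"); cv2.imwrite("pics/w3.png",im)
o=get_obs();print(o["tcp_pos"],o["orientation"],o["contact_force"])
print(go((557.6,-304,62),3))
E
```

```text
time_s: 4.08
tcp_pos: [556.3, -302.9, 59.8]
orientation: [0.688, 0.725, -0.0, -0.002]
contact_force: [0.1, 0.7, -0.0]
grip_width: 84.5
[ 557.26295168 -303.91047992   61.81589904] [ 6.88474444e-01  7.25260579e-01  7.59303552e-05 -1.65401583e-04] [-0.15155442 -1.00135163  0.91435318]
(array([-0.01,  0.03, -0.02]), array([-0.01, -0.02, -0.02]))
```

View pics/w3.png

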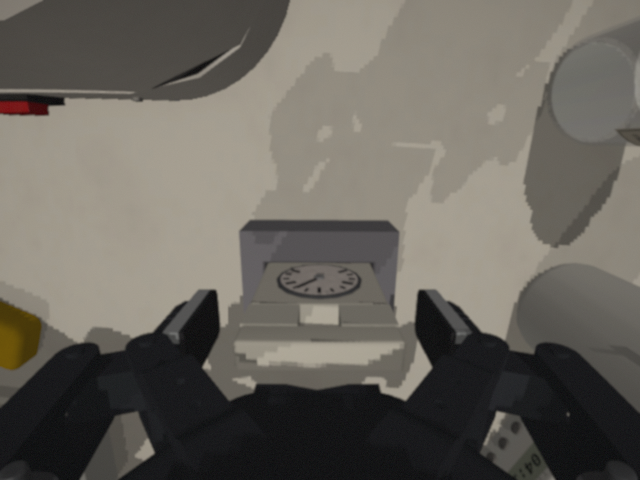

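```bash
python3 -m jog '[[0,0,0,0,0,0,6.4],[0,0,0,0,0,0,5.9],[0,0,0,0,0,0,5.4],[0,0,0,0,0,0,5.2],[0,0,0,0,0,0,5.2],[0,0,0,0,0,0,5.2],[0,0,0,0,0,0,5.2]]' 40
python3 -m jog '[[0,0,-1,0,0,0,5.2],[0,0,-2,0,0,0,5.2],[0,0,-4,0,0,0,5.2],[0,0,-6,0,0,0,5.2],[0,0,-6,0,0,0,5.2],[0,0,-6,0,0,0,5.2]]'
python3 - <<'E'
from h import *
import pickle
for k in range(2):
  m=camera_model("wrist"); im=camera("wrist"); cv2.imwrite("pics/w4.png",im);pickle.dump(m,open("w4.pkl","wb"))
  o=get_obs();print(o["tcp_pos"],o["orientation"],o["contact_force"],o["grip_width"])
cv2.imwrite("pics/d4.png",camera("side"));cv2.imwrite("pics/s4.png",camera("scene"))
E
```

```text
time_s: 4.72
tcp_pos: [558.4, -306.1, 64.2]
orientation: [0.689, 0.725, 0.001, 0.002]
contact_force: [-1.9, 2.5, 6.8]
grip_width: 57.3
time_s: 5.22
tcp_pos: [558.2, -306.3, 124.1]
orientation: [0.689, 0.725, 0.0, 0.002]
contact_force: [-0.4, 0.1, -1.5]
grip_width: 57.5
[ 557.13286361 -305.58255045  122.10764424] [6.89255812e-01 7.24517669e-01 1.10693797e-04 7.49224415e-04] [-0.30681851 -0.0769388  -2.36314968] 57.64867524783412
[ 556.45416711 -305.0985047   120.82665507] [ 6.89236718e-01  7.24536156e-01 -7.80139537e-05 -3.15382790e-04] [-0.39918679  0.15057038 -1.51137062] 57.48624619189522
```

View pics/w4.png

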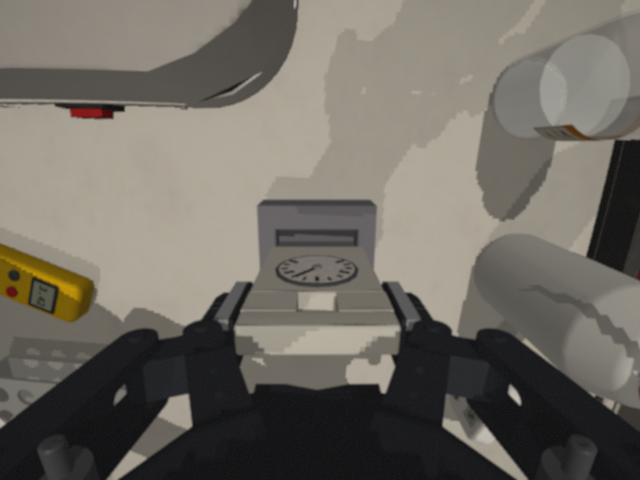

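```bash
python3 - <<'E'
from h import *
s=cv2.imread("pics/w4.png")
cv2.imwrite("pics/w4c.png",cv2.resize(s[235:365,220:420],None,fx=4,fy=4,interpolation=cv2.INTER_CUBIC))
E
```

```text
(no output)
```

View pics/w4c.png

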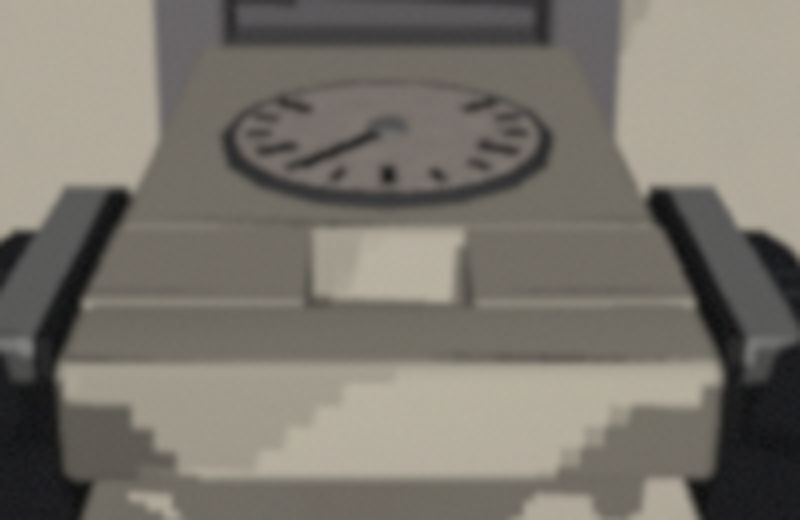

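```bash
python3 - <<'E'
from h import *
import pickle
m=pickle.load(open("w4.pkl","rb"));f=lambda p:((p[0]+.5)/4-.5+220,(p[1]+.5)/4-.5+235)
# gauge frame centred on hole, axes gauge: x back, y, z. image right = tool y = gauge +y?
# tool x = face direction = gauge -x ; tool y -> gauge y ; tool z -> -z  (det: -1*1*-1=+1)
obj=[(6,-29,-20),(6,29,-20),(6,-29,76),(6,29,76),(-6,-29,-20),(-6,29,-20),(6,-8,8),(6,8,8)] # tool axes, origin hole
img=[f(p) for p in [(58,362),(722,360),(205,45),(592,45),(65,478),(715,475),(312,228),(466,229)]]
ok,rv,tv=cv2.solvePnP(np.array(obj,float),np.array(img),K(m),m["D"])
rep=cv2.projectPoints(np.array(obj,float),rv,tv,K(m),m["D"])[0][:,0]-img;print(rep.round(2))
Rc=cv2.Rodrigues(rv)[0]
W=m["R"].T@(tv[:,0]-m["t"]);RW=m["R"].T@Rc
q=Rn.from_quat([0.68925,0.72453,0,0]).as_matrix()
for t in ([557.13,-305.58,122.1],[556.45,-305.1,120.8]): print("hole world",W,"in tool",q.T@(W-t))
print(Rn.from_matrix(q.T@RW).as_rotvec(degrees=True))
# relation camera-tool
print(q.T@(-m["R"].T@m["t"]-[557.13,-305.58,122.1]))
m0=pickle.load(open("w1.pkl","rb"));q0=Rn.from_quat([-.27754,.96071,0,0]).as_matrix();print(q0.T@(-m0["R"].T@m0["t"]-[571.98,361.37,330.5]))
E
```

```text
[[-0.9  -0.27]
 [ 0.15 -0.27]
 [ 1.65  0.37]
 [-2.12 -0.31]
 [ 0.23  0.39]
 [-0.19  0.9 ]
 [ 1.09 -0.23]
 [ 0.1  -0.66]]
hole world [ 557.6293817  -304.16421912  142.79177622] in tool [  1.38911069   0.56937602 -20.69177622]
hole world [ 557.6293817  -304.16421912  142.79177622] in tool [  0.8757913    1.22458836 -21.99177622]
[-0.93806877 -0.07336115 -0.69014999]
[  66.51288936    0.19896599 -143.21224138]
[  66.09084543   -1.73527497 -142.83970696]
```

```bash
python3 - <<'E'
from h import *
import pickle
S=camera_model("scene");D=camera_model("side")
print("small rod tip",[onz(D,(361,380),z).round() for z in (90,110,130)])
print("instr screen TL/TR",tri(S,(300,255),D,(370,197)), tri(S,(318,272),D,(418,208)))
m=pickle.load(open("w1.pkl","rb"));print([onz(m,uv,z).round() for uv in [(215,60),(170,68)] for z in (0,60)])
print(go((520,-150,380),60)); print(go((444,272,380),122.6));print(get_obs()["qpos"])
E
```

```text
small rod tip [array([309., 361.,  90.]), array([307., 374., 110.]), array([305., 387., 130.])]
instr screen TL/TR (array([391.75631367, -26.48291097, 273.4228605 ]), np.float64(8.759912729473692)) (array([338.11903929, -87.08746753, 243.17687963]), np.float64(135.05819462525147))
[array([491., 150.,   0.]), array([494., 173.,  60.]), array([531., 103.,   0.]), array([529., 131.,  60.])]
(array([ 15.67,  -2.87, -25.99]), array([ -0.06,  -0.14, -57.14]))
(array([ 58.2 ,  -8.35, -25.92]), array([ 2.0000e-02, -1.7000e-01, -1.1974e+02]))
[-5.82269141e-01  2.97309686e-01  1.50407398e+00  1.97797593e-05
  1.34273473e+00 -6.32172015e-01]
```

```bash
python3 -m jog '[[0,0,-4,0,0,0,5.2],[0,0,-8,0,0,0,5.2],[0,0,-12,0,0,0,5.2],[0,0,-16,0,0,0,5.2],[0,0,-20,0,0,0,5.2],[6,-1,-24,0,0,-12,5.2],[10,-1.5,-26,0,0,-20,5.2],[14,-2,-26,0,0,-28,5.2],[18,-2.5,-26,0,0,-36,5.2],[22,-3,-26,0,0,-43,5.2],[26,-3.5,-26,0,0,-50,5.2],[30,-4,-26,0,0,-57,5.2],[34,-4.5,-26,0,0,-64,5.2],[38,-5.5,-26,0,0,-71,5.2],[42,-6,-26,0,0,-78,5.2],[46,-6.5,-26,0,0,-85,5.2],[50,-7,-26,0,0,-92,5.2],[54,-7.7,-26,0,0,-99,5.2],[58.2,-8.3,-26,0,0,-106,5.2],[58.2,-8.3,-26,0,0,-113,5.2]]'
python3 -m jog '[[0,0,0,0,0,-6.7,5.2],[0,0,0,0,0,-6.7,5.2],[0,0,0,0,0,-6.7,5.2]]'
python3 - <<'E'
from h import *
import pickle
cv2.imwrite("pics/w5.png",camera("wrist"))
o=get_obs();print(o["tcp_pos"],o["orientation"],o["contact_force"],o["grip_width"],o["qpos"])
print(go((444,272,127),122.6))
E
```

```text
time_s: 7.08
tcp_pos: [442.9, 276.0, 379.9]
orientation: [-0.181, 0.984, 0.001, -0.001]
contact_force: [0.3, 0.6, -1.3]
grip_width: 57.3
time_s: 7.33
tcp_pos: [444.6, 271.9, 380.2]
orientation: [-0.232, 0.973, -0.0, -0.001]
contact_force: [0.6, -0.7, -1.0]
grip_width: 57.4
[444.83454728 271.41574879 380.49630141] [-2.31108074e-01  9.72927804e-01 -2.72337671e-04 -6.87699567e-04] [-0.53899299 -0.19150025 -1.64661184] 57.76914438391187 [ 4.49603094e-01 -9.35748774e-02  1.44607347e+00 -2.42504632e-04
  1.79055432e+00 -1.58767893e+00]
(array([1.000e-02, 1.000e-01, 2.535e+01]), array([-0.01, -0.08, -5.88]))
```

View pics/w5.png

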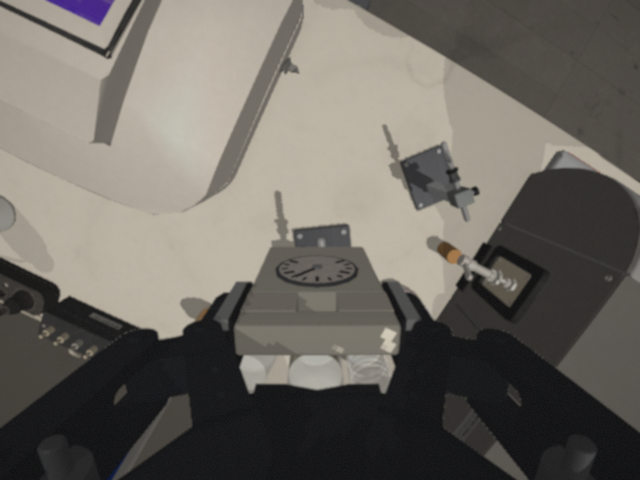

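```bash
python3 -m jog '[[0,0.1,4,0,0,-5.9,5.2],[0,0.1,8,0,0,-5.9,5.2],[0,0.1,12,0,0,-5.9,5.2],[0,0.1,16,0,0,-5.9,5.2],[0,0.1,20,0,0,-5.9,5.2],[0,0.1,23,0,0,-5.9,5.2],[0,0.1,25.3,0,0,-5.9,5.2],[0,0.1,25.3,0,0,-5.9,5.2],[0,0.1,25.3,0,0,-5.9,5.2]]'
python3 - <<'E'
from h import *
import pickle
o=get_obs();print(o["tcp_pos"],o["orientation"],o["contact_force"],o["grip_width"])
m=camera_model("wrist");pickle.dump(m,open("w6.pkl","wb"))
w=camera("wrist");cv2.imwrite("pics/w6.png",w)
d=camera("side");cv2.imwrite("pics/d6.png",d);s=camera("scene");cv2.imwrite("pics/s6.png",s)
cv2.imwrite("pics/d6c.png",cv2.resize(d[270:410,230:360],None,fx=4.2,fy=4.2,interpolation=cv2.INTER_CUBIC))
cv2.imwrite("pics/s6c.png",cv2.resize(s[150:250,200:300],None,fx=5.5,fy=5.5,interpolation=cv2.INTER_CUBIC))
E
```

```text
time_s: 8.13
tcp_pos: [443.7, 271.4, 127.2]
orientation: [-0.281, 0.96, -0.0, -0.002]
contact_force: [0.2, -0.7, -0.7]
grip_width: 57.4
[443.6622661  271.39811043 127.24039627] [-2.81276357e-01  9.59625300e-01 -3.10691584e-04 -1.67289548e-03] [ 0.1550596  -0.69779535 -0.66737004] 57.40878208602983
```

View pics/d6c.png

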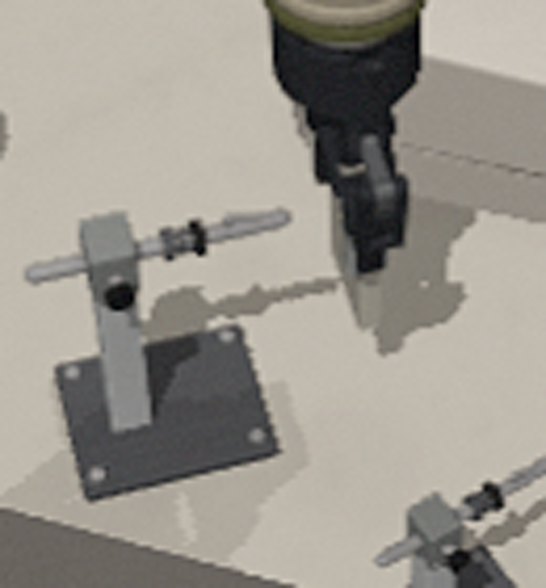

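View pics/s6c.png

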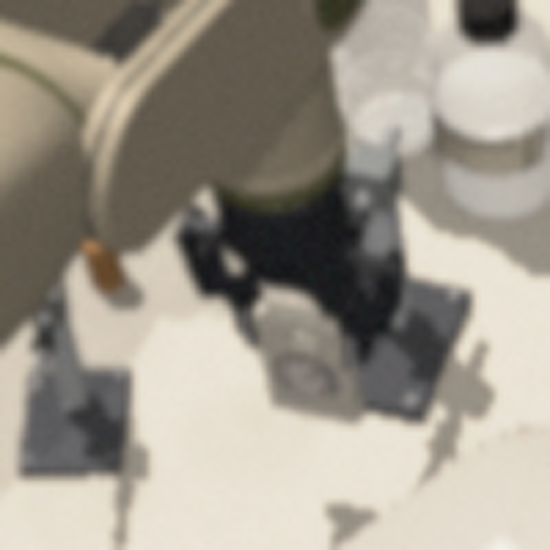

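View pics/w6.png

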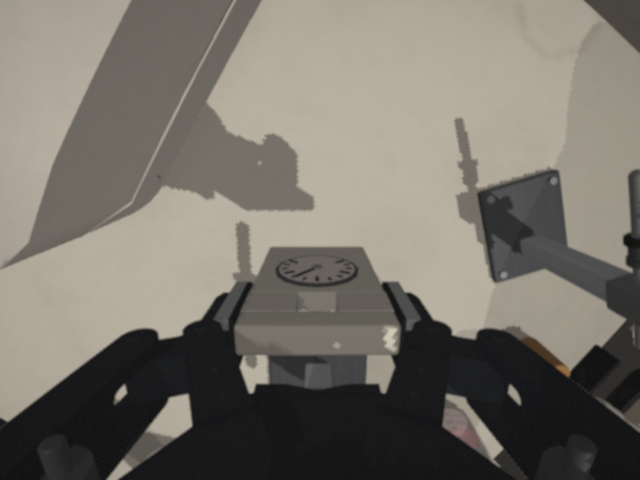

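```bash
python3 - <<'E'
import cv2
d=cv2.imread("pics/d6.png");s=cv2.imread("pics/s6.png")
a=cv2.resize(d[305:355,300:340],None,fx=12,fy=12,interpolation=cv2.INTER_CUBIC)
b=cv2.resize(s[195:235,240:275],None,fx=12,fy=12,interpolation=cv2.INTER_CUBIC)
import numpy as np
h=600;b=cv2.copyMakeBorder(b,0,h-b.shape[0],0,0,cv2.BORDER_CONSTANT)
im=np.hstack([a,b])[:,:900];print(im.shape);cv2.imwrite("pics/x6.png",cv2.resize(im,None,fx=.85,fy=.85))
E
python3 -m jog '[[0,0,-4,0,0,0,5.2],[0,0,-8,0,0,0,5.2],[0,0,-11.3,0,0,0,5.2],[0,0,-11.3,0,0,0,5.2],[-4,0,-11.3,0,0,0,5.2],[-8,0,-11.3,0,0,0,5.2],[-9,0,-11.3,0,0,0,5.2],[-9,0,-11.3,0,0,0,5.2],[-9,0,-11.3,0,0,0,5.2]]'
python3 - <<'E'
from h import *
import pickle
o=get_obs();print(o["tcp_pos"],o["orientation"],o["contact_force"],o["grip_width"])
m=camera_model("wrist");pickle.dump((m,o),open("w7.pkl","wb"))
w=camera("wrist");cv2.imwrite("pics/w7.png",w)
cv2.imwrite("pics/w7c.png",cv2.resize(w[150:370,220:420],None,fx=2.7,fy=2.7,interpolation=cv2.INTER_CUBIC))
E
```

```text
(600, 900, 3)
time_s: 9.03
tcp_pos: [520.6, 321.9, 242.5]
orientation: [-0.283, 0.959, 0.0, 0.001]
contact_force: [-0.5, 0.2, -1.3]
grip_width: 57.3
[520.63492697 321.87406232 242.46542724] [-2.82921469e-01  9.59142807e-01  9.07843401e-05  7.14689616e-04] [-0.54686228  0.16207512 -1.2915954 ] 57.26926470609594
```

View pics/x6.png

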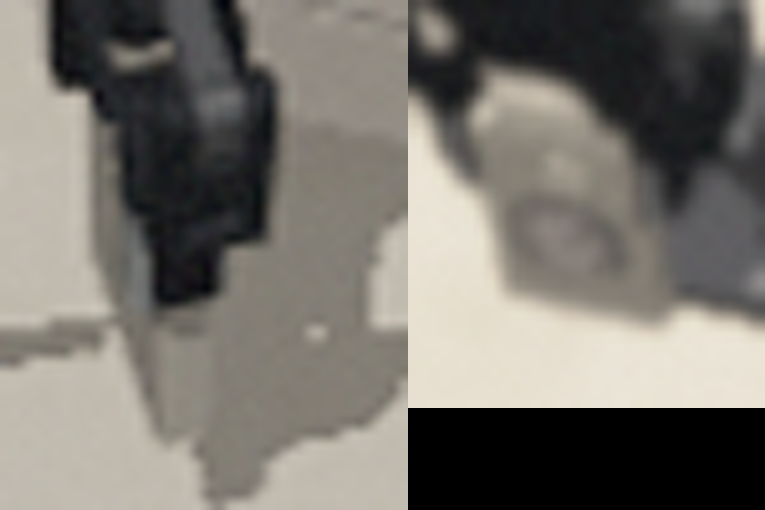

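View pics/w7c.png

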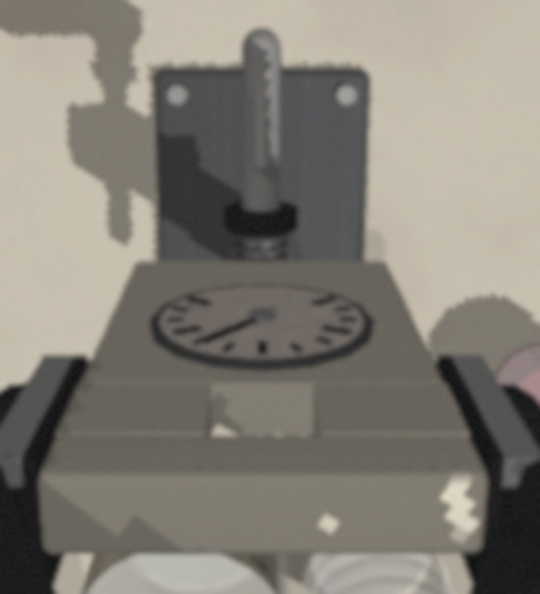

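```bash
python3 - <<'E'
from h import *
import pickle
D=camera_model("side");S=camera_model("scene")
c,d=ray(D,(315.5,348.2));P=np.array([432,299,0.]);
A=np.stack([d,-np.array([0,0,1.])],1);s=np.linalg.lstsq(A,P-c,rcond=None)[0];print("z bottom",s[1],"miss",c+s[0]*d-P-[0,0,s[1]])
f=lambda p:((p[0]/.85+.5)/12-.5,(p[1]/.85+.5)/12-.5)
# scene bottom front corners (outward face, y=+29 left, y=-29 right)
for p,y in [((505,290),29),((670,322),-29)]:
    a=f((p[0]-408,p[1]));uv=(a[0]+240,a[1]+195)
    c,d=ray(S,uv);P=np.array([442.6-5.05-y*.5388,271.3-3.2+y*.8425,0]);A=np.stack([d,-np.array([0,0,1.])],1);s=np.linalg.lstsq(A,P-c,rcond=None)[0];print(uv,s[1],c+s[0]*d-P-[0,0,s[1]])
# PnP w7
m,o=pickle.load(open("w7.pkl","rb"));g=lambda p:((p[0]+.5)/2.7-.5+220,(p[1]+.5)/2.7-.5+150)
obj=np.array([(6,-29,-20),(6,29,-20),(6,-29,76),(6,29,76),(-6,-29,-20),(-6,29,-20)],float)
img=np.array([g(p) for p in [(40,472),(487,472),(135,262),(385,262),(42,552),(485,552)]])
ok,rv,tv=cv2.solvePnP(obj,img,K(m),m["D"]);print((cv2.projectPoints(obj,rv,tv,K(m),m["D"])[0][:,0]-img).round(1).tolist())
W=m["R"].T@(tv[:,0]-m["t"]);q=Rn.from_quat(o["orientation"]).as_matrix();print("hole in tool",q.T@(W-o["tcp_pos"]),Rn.from_matrix(q.T@m["R"].T@cv2.Rodrigues(rv)[0]).as_rotvec(degrees=True))
r=[onz(m,g(p),150) for p in [(261,27),(261,60),(262,200)]]
print("rod rel tool",[(q.T@(x-o["tcp_pos"])).round(2) for x in r])
E
```

```text
z bottom 75.00767619410314 miss [-2.83449573e+00 -8.66639208e-01  2.84217094e-14]
(249.0514705882353, 222.97303921568627) 78.52467059752027 [ 2.34321887e+00 -1.25047221e+00 -6.53699317e-13]
(265.2279411764706, 226.11029411764707) 81.6806086511537 [ 3.26157473e+00 -1.93970625e+00 -3.97903932e-13]
[[-0.7, -0.1], [0.8, -0.2], [-0.1, -0.1], [0.2, 0.1], [0.8, 0.2], [-1.0, 0.1]]
hole in tool [  1.69054446  -0.51237855 -20.70325125] [ 0.44746091 -0.40572522  0.23953079]
rod rel tool [array([58.92, -0.94, 92.38]), array([50.57, -0.94, 92.39]), array([13.46, -0.69, 92.45])]
```

```bash
python3 -m jog '[[4,0,0,0,0,0,5.2],[8,0,0,0,0,0,5.2],[9,0,0,0,0,0,5.2],[9,0,0,0,0,0,5.2],[9,0,4,0,0,0,5.2],[9,0,8,0,0,0,5.2],[9,0,11.3,0,0,0,5.2],[9,0,11.3,0,0,0,5.2],[8,0,11.3,0,0,0,5.2],[7,0,11.3,0,0,0,5.2],[6.7,0,11.3,0,0,0,5.2],[6.7,0,11.3,0,0,0,5.2],[6.7,0,11.3,0,0,0,5.2]]'
python3 - <<'E'
from h import *
o=get_obs();print(o["tcp_pos"],o["orientation"],o["contact_force"],o["wrist_torque"])
w=camera("wrist");d=camera("side");cv2.imwrite("pics/w8.png",w)
cv2.imwrite("pics/d8c.png",cv2.resize(d[290:360,250:350],None,fx=7,fy=7,interpolation=cv2.INTER_CUBIC))
E
```

```text
time_s: 10.17
tcp_pos: [464.5, 285.6, 130.1]
orientation: [-0.283, 0.959, 0.0, 0.001]
contact_force: [-1.1, 0.9, -1.8]
grip_width: 57.2
[464.47580409 285.61792451 130.09306498] [-2.83125899e-01  9.59082151e-01  1.69985067e-04  1.06065404e-03] [-1.1391487   0.9188784  -1.82910617] [-0.07797408 -0.0037328   0.02881235]
```

View pics/d8c.png

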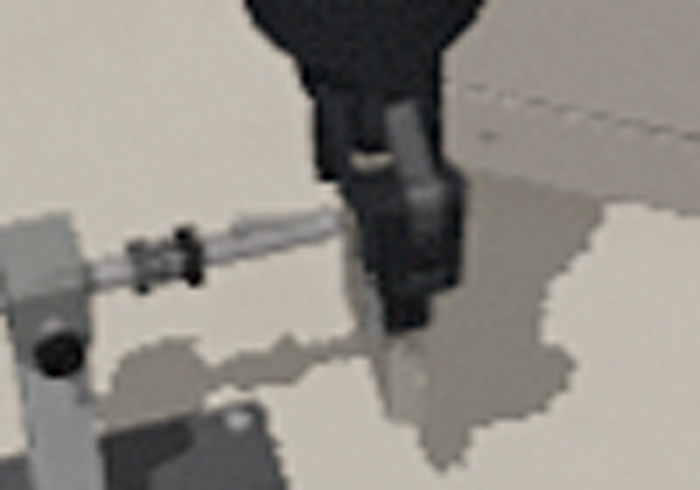

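View pics/w8.png

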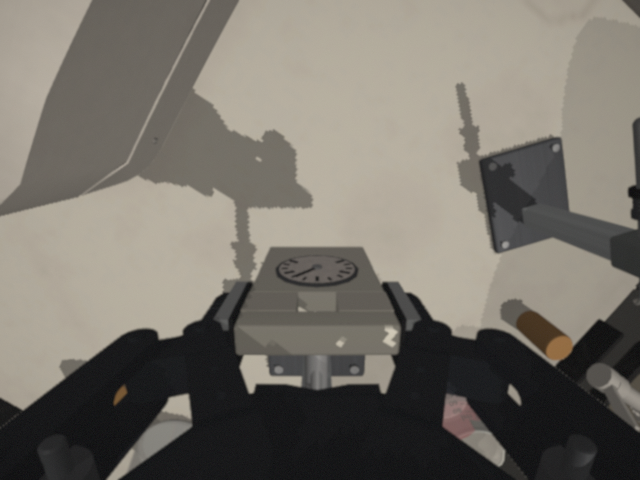

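```bash
python3 -m jog '[[-0.1,0,0,0,0,0,5.2],[-0.2,0,0,0,0,0,5.2],[-0.3,0,0,0,0,0,5.2],[-0.4,0,0,0,0,0,5.2],[-0.5,0,0,0,0,0,5.2]]'
python3 -m jog '[[-0.1,0,0,0,0,0,5.2],[-0.2,0,0,0,0,0,5.2],[-0.3,0,0,0,0,0,5.2]]'
```

```text
time_s: 10.68
tcp_pos: [467.9, 287.9, 128.2]
orientation: [-0.283, 0.959, -0.0, -0.0]
contact_force: [0.0, -0.7, -1.4]
grip_width: 57.2
time_s: 10.93
tcp_pos: [470.5, 289.7, 128.3]
orientation: [-0.283, 0.959, 0.0, -0.0]
contact_force: [-0.3, -0.5, -0.8]
grip_width: 57.5
```

```bash
python3 -m jog '[[-0.1,0,0,0,0,0,5.2],[-0.2,0,0,0,0,0,5.2],[-0.3,0,0,0,0,0,5.2],[-0.4,0,0,0,0,0,5.2]]'
python3 -m jog '[[-0.1,0,0,0,0,0,5.2],[-0.2,0,0,0,0,0,5.2],[-0.3,0,0,0,0,0,5.2],[-0.4,0,0,0,0,0,5.2]]'
python3 - <<'E'
from h import *
w=camera("wrist")
cv2.imwrite("pics/w9c.png",cv2.resize(w[230:390,220:420],None,fx=4,fy=3.7,interpolation=cv2.INTER_CUBIC))
E
```

```text
time_s: 11.27
tcp_pos: [473.9, 291.8, 128.3]
orientation: [-0.283, 0.959, -0.0, 0.0]
contact_force: [1.0, -0.9, -0.4]
grip_width: 57.4
time_s: 11.6
tcp_pos: [477.2, 294.0, 128.3]
orientation: [-0.283, 0.959, 0.0, -0.0]
contact_force: [-0.1, -0.9, -1.6]
grip_width: 57.4
```

View pics/w9c.png

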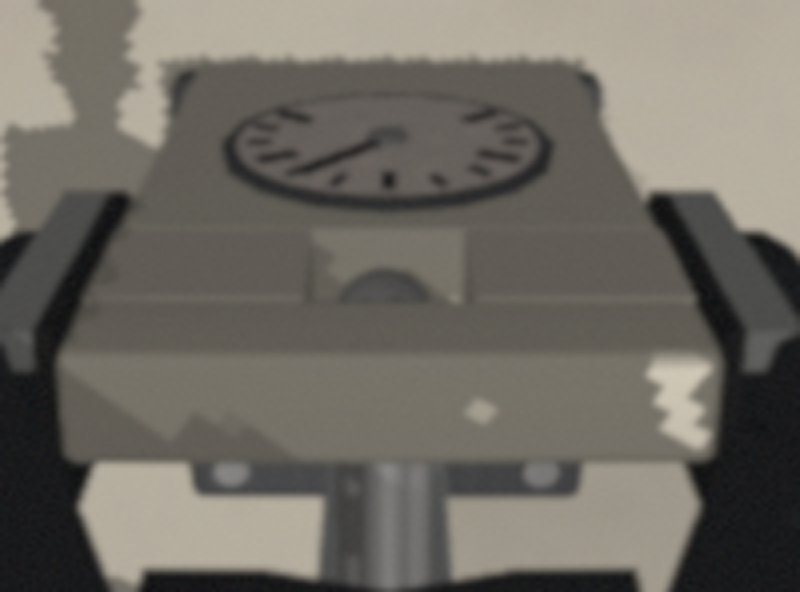

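```bash
python3 -m jog '[[-0.1,0,0,0,0,0,5.2],[-0.2,0,0,0,0,0,5.2],[-0.2,0,0.05,0,0,0,5.2],[-0.2,0,0.1,0,0,0,5.2]]'
python3 -m jog '[[0,0,0.05,0,0,0,5.2],[0,0,0.05,0,0,0,5.2]]'
python3 -m jog '[[0,0,0.05,0,0,0,5.2],[0,0,0.05,0,0,0,5.2]]'
python3 - <<'E'
from h import *
w=camera("wrist")
cv2.imwrite("pics/w10c.png",cv2.resize(w[280:320,280:360],None,fx=8,fy=8,interpolation=cv2.INTER_CUBIC))
E
```

```text
time_s: 11.98
tcp_pos: [478.9, 295.0, 127.3]
orientation: [-0.283, 0.959, 0.0, 0.0]
contact_force: [0.0, -0.2, -2.5]
grip_width: 57.7
time_s: 12.15
tcp_pos: [478.7, 295.0, 126.6]
orientation: [-0.283, 0.959, -0.0, -0.0]
contact_force: [0.6, 0.4, -2.0]
grip_width: 57.5
time_s: 12.32
tcp_pos: [478.8, 295.0, 126.2]
orientation: [-0.283, 0.959, -0.0, -0.0]
contact_force: [0.2, 0.5, -0.9]
grip_width: 57.3
```

View pics/w10c.png

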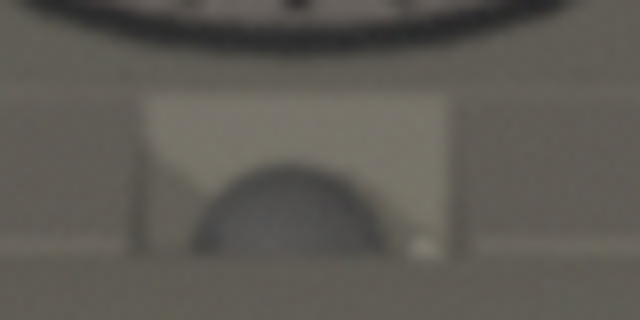

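```bash
python3 -m jog '[[0,0,0.05,0,0,0,5.2],[0,0,0.05,0,0,0,5.2]]'
python3 -m jog '[[0,0,0.05,0,0,0,5.2],[0,0,0.05,0,0,0,5.2]]'
python3 -m jog '[[0,0,0.05,0,0,0,5.2],[0,0,0.05,0,0,0,5.2]]'
```

```text
time_s: 12.53
tcp_pos: [478.8, 295.0, 125.7]
orientation: [-0.283, 0.959, -0.0, -0.0]
contact_force: [-0.6, -0.1, -2.0]
grip_width: 57.4
time_s: 12.7
tcp_pos: [478.8, 295.0, 125.2]
orientation: [-0.283, 0.959, -0.0, -0.0]
contact_force: [-0.2, 0.4, -0.9]
grip_width: 57.3
time_s: 12.87
tcp_pos: [478.9, 295.0, 125.0]
orientation: [-0.283, 0.959, 0.0, 0.0]
contact_force: [-0.9, -0.6, 1.2]
grip_width: 57.4
```

```bash
python3 -m jog '[[0,0,-0.1,0,0,0,5.2],[0,0,-0.25,0,0,0,5.2],[-0.1,0,-0.25,0,0,0,5.2],[-0.2,0,-0.25,0,0,0,5.2],[-0.3,0,-0.25,0,0,0,5.2],[-0.4,0,-0.25,0,0,0,5.2]]'
python3 -m jog '[[-0.1,0,0,0,0,0,5.2],[-0.2,0,0,0,0,0,5.2],[-0.3,0,0,0,0,0,5.2],[-0.4,0,0,0,0,0,5.2]]'
python3 -m jog '[[-0.1,0,0,0,0,0,5.2],[-0.2,0,0,0,0,0,5.2],[-0.3,0,0,0,0,0,5.2],[-0.4,0,0,0,0,0,5.2]]'
```

```text
time_s: 13.37
tcp_pos: [482.3, 297.2, 127.2]
orientation: [-0.283, 0.959, -0.0, -0.0]
contact_force: [-1.4, -0.5, -1.7]
grip_width: 57.3
time_s: 13.7
tcp_pos: [485.6, 299.4, 127.2]
orientation: [-0.283, 0.959, -0.0, -0.0]
contact_force: [-0.0, 0.5, -0.7]
grip_width: 57.4
time_s: 14.03
tcp_pos: [488.9, 301.5, 127.3]
orientation: [-0.283, 0.959, -0.0, -0.0]
contact_force: [-1.6, -0.3, -0.5]
grip_width: 57.5
```

```bash
for i in 1 2 3; do python3 -m jog '[[-0.08,0,0,0,0,0,5.2],[-0.16,0,0,0,0,0,5.2],[-0.24,0,0,0,0,0,5.2],[-0.32,0,0,0,0,0,5.2]]'; done
```

```text
time_s: 14.37
tcp_pos: [491.6, 303.3, 127.3]
orientation: [-0.283, 0.959, -0.0, -0.0]
contact_force: [-1.4, -1.2, 0.2]
grip_width: 57.5
time_s: 14.7
tcp_pos: [494.3, 305.0, 127.3]
orientation: [-0.283, 0.959, -0.0, -0.0]
contact_force: [-1.5, -1.2, 0.1]
grip_width: 57.5
time_s: 15.03
tcp_pos: [497.2, 306.9, 127.4]
orientation: [-0.283, 0.959, 0.0, 0.0]
contact_force: [-0.7, -0.5, 0.0]
grip_width: 57.5
```

```bash
for i in 1 2 3 4; do python3 -m jog '[[-0.08,0,0,0,0,0,5.2],[-0.16,0,0,0,0,0,5.2],[-0.24,0,0,0,0,0,5.2]]'; done
```

```text
time_s: 15.28
tcp_pos: [499.2, 308.2, 127.4]
orientation: [-0.283, 0.959, 0.0, 0.0]
contact_force: [-1.1, -1.7, 1.1]
grip_width: 57.2
time_s: 15.53
tcp_pos: [501.1, 309.4, 127.3]
orientation: [-0.283, 0.959, -0.0, 0.0]
contact_force: [-1.3, -0.7, 1.2]
grip_width: 57.7
time_s: 15.78
tcp_pos: [503.1, 310.7, 127.3]
orientation: [-0.283, 0.959, -0.0, -0.0]
contact_force: [-0.4, -1.4, 1.5]
grip_width: 57.6
time_s: 16.03
tcp_pos: [505.1, 312.0, 127.3]
orientation: [-0.283, 0.959, -0.0, 0.0]
contact_force: [-1.2, -0.8, 1.2]
grip_width: 57.4
```

```bash
for i in 1 2 3; do python3 -m jog '[[-0.05,0,0,0,0,0,5.2],[-0.1,0,0,0,0,0,5.2]]'; done
```

```text
time_s: 16.2
tcp_pos: [505.9, 312.5, 127.3]
orientation: [-0.283, 0.959, 0.0, 0.0]
contact_force: [-1.0, -0.4, 1.3]
grip_width: 57.6
time_s: 16.37
tcp_pos: [506.8, 313.1, 127.3]
orientation: [-0.283, 0.959, 0.0, 0.0]
contact_force: [0.0, -1.5, 2.2]
grip_width: 57.6
time_s: 16.53
tcp_pos: [507.9, 313.8, 127.5]
orientation: [-0.283, 0.959, 0.0, 0.0]
contact_force: [0.6, 0.4, 0.1]
grip_width: 57.3
```

```bash
for i in 1 2 3; do python3 -m jog '[[-0.05,0,0,0,0,0,5.2],[-0.1,0,0,0,0,0,5.2]]'; done
```

```text
time_s: 16.7
tcp_pos: [508.4, 314.1, 127.3]
orientation: [-0.283, 0.959, -0.0, -0.0]
contact_force: [-0.9, -1.1, 0.3]
grip_width: 57.4
time_s: 16.87
tcp_pos: [508.7, 314.3, 126.8]
orientation: [-0.283, 0.959, -0.0, -0.001]
contact_force: [-2.7, -2.7, 0.4]
grip_width: 57.2
time_s: 17.03
tcp_pos: [509.5, 314.8, 126.8]
orientation: [-0.283, 0.959, -0.0, -0.001]
contact_force: [-4.0, -3.0, 0.8]
grip_width: 57.3
```

```bash
for i in 1 2; do python3 -m jog '[[-0.05,0,0,0,0,0,5.2],[-0.1,0,0,0,0,0,5.2]]'; done
python3 - <<'E'
from h import *
w=camera("wrist");d=camera("side")
cv2.imwrite("pics/w11c.png",cv2.resize(w[230:390,220:420],None,fx=4,fy=3.7,interpolation=cv2.INTER_CUBIC))
cv2.imwrite("pics/d11c.png",cv2.resize(d[290:360,250:350],None,fx=7,fy=7,interpolation=cv2.INTER_CUBIC))
E
```

```text
time_s: 17.2
tcp_pos: [510.2, 315.3, 126.8]
orientation: [-0.283, 0.959, -0.0, -0.001]
contact_force: [-4.8, -3.9, 0.9]
grip_width: 57.4
time_s: 17.37
tcp_pos: [510.8, 315.7, 126.8]
orientation: [-0.283, 0.959, -0.0, -0.001]
contact_force: [-7.0, -5.5, 2.2]
grip_width: 57.5
```

View pics/w11c.png

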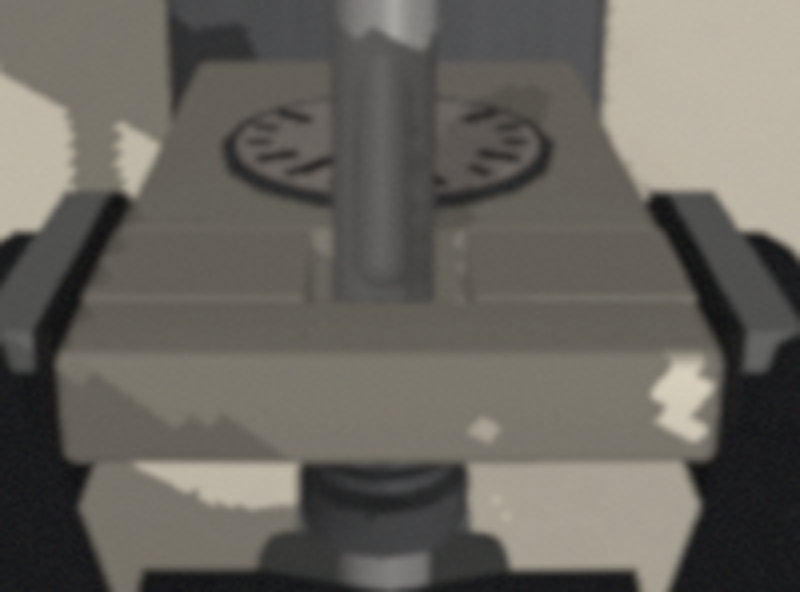

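View pics/d11c.png

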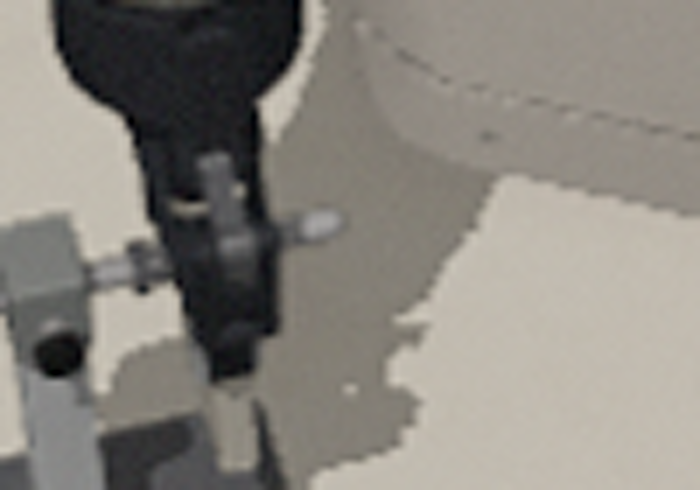

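```bash
python3 -m jog '[[0.05,0,0,0,0,0,5.2],[0.1,0,0,0,0,0,5.2],[0.15,0,0,0,0,0,5.2],[0.2,0,0,0,0,0,5.2]]'
python3 -m jog '[[0.05,0,0,0,0,0,5.2],[0.1,0,0,0,0,0,5.2]]'
python3 -m jog '[[0,0,0.05,0,0,0,5.2],[0,0,0.1,0,0,0,5.2]]'
python3 -m jog '[[0.05,0,0,0,0,0,5.2],[0.05,0,0,0,0,0,5.2]]'
python3 - <<'E'
from h import *
w=camera("wrist")
cv2.imwrite("pics/w12c.png",cv2.resize(w[230:390,220:420],None,fx=4,fy=3.7,interpolation=cv2.INTER_CUBIC))
E
```

```text
time_s: 17.8
tcp_pos: [509.4, 314.8, 126.8]
orientation: [-0.283, 0.959, -0.0, -0.001]
contact_force: [-3.8, -2.2, -0.3]
grip_width: 57.5
time_s: 17.97
tcp_pos: [508.8, 314.4, 126.9]
orientation: [-0.283, 0.959, -0.0, -0.001]
contact_force: [-2.2, -2.3, -1.1]
grip_width: 57.5
time_s: 18.13
tcp_pos: [509.2, 314.6, 126.3]
orientation: [-0.283, 0.959, 0.0, -0.0]
contact_force: [-3.9, -2.6, 1.2]
grip_width: 57.4
time_s: 18.3
tcp_pos: [508.8, 314.4, 126.3]
orientation: [-0.283, 0.959, 0.0, 0.0]
contact_force: [-3.1, -1.9, -0.6]
grip_width: 57.3
```

View pics/w12c.png

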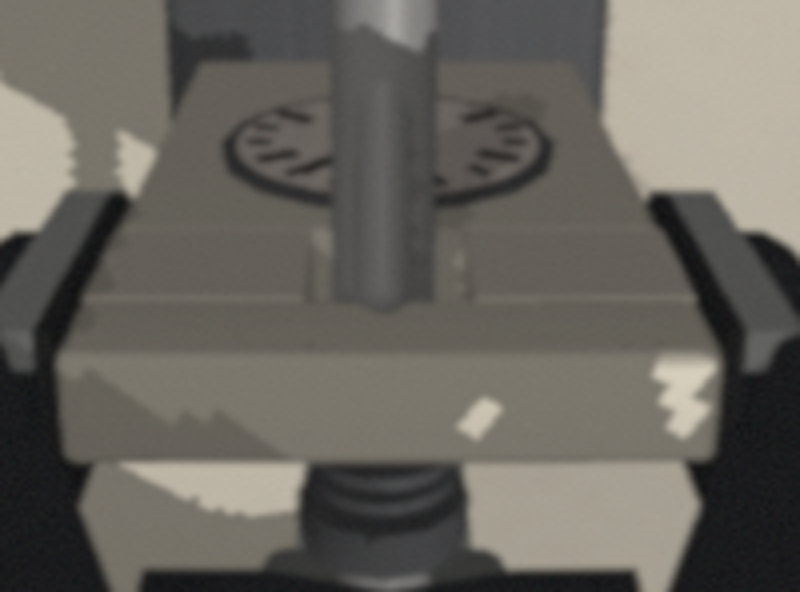

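```bash
python3 -m jog '[[0,0,0.05,0,0,0,5.2],[0,0,0.08,0,0,0,5.2],[0,0,0.08,0,0,0,5.7],[0,0,0.08,0,0,0,5.9],[0,0,0.08,0,0,0,6.2],[0,0,0.08,0,0,0,7],[0,0,0.08,0,0,0,7.8],[0,0,0.08,0,0,0,8.3],[0,0,0.08,0,0,0,8.3],[0,0,0.08,0,0,0,8.3]]'
python3 - <<'E'
from h import *
w=camera("wrist");cv2.imwrite("pics/w13.png",w)
print(get_obs()["grip_width"])
E
```

```text
time_s: 19.18
tcp_pos: [508.9, 314.5, 125.6]
orientation: [-0.283, 0.959, 0.0, 0.0]
contact_force: [1.3, 0.0, -0.3]
grip_width: 82.9
82.87895447672
```

View pics/w13.png

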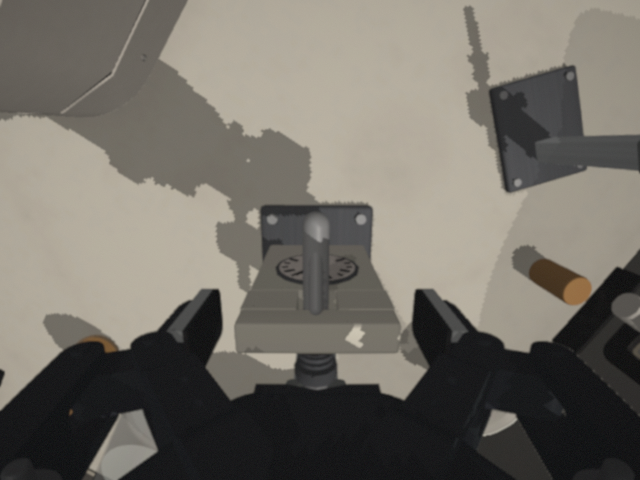

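Released, with both fingers clear of the gauge and the gauge hanging on the rod. I'll retreat straight up.

```bash
python3 -m jog '[[0,0,-1,0,0,0,8.4],[0,0,-3,0,0,0,8.4],[0,0,-6,0,0,0,8.4],[0,0,-10,0,0,0,8.4],[0,0,-14,0,0,0,8.4],[-3,0,-18,0,0,0,8.4],[-6,0,-20,0,0,0,8.4],[-6,0,-20,0,0,0,8.4],[-6,0,-20,0,0,0,8.4]]'
python3 - <<'E'
from h import *
import pickle
o=get_obs();m=camera_model("wrist");w=camera("wrist");d=camera("side");s=camera("scene");pickle.dump((m,o),open("w14.pkl","wb"))
cv2.imwrite("pics/w14.png",w);cv2.imwrite("pics/w14c.png",cv2.resize(w[70:230,240:390],None,fx=4,fy=3.7,interpolation=cv2.INTER_CUBIC))
a=cv2.resize(d[290:390,240:340],None,fx=4,fy=4,interpolation=cv2.INTER_CUBIC);b=cv2.resize(s[150:250,200:300],None,fx=4,fy=4,interpolation=cv2.INTER_CUBIC)
cv2.imwrite("pics/ds14.png",np.hstack([a,b]))
E
```

```text
time_s: 19.98
tcp_pos: [561.0, 348.0, 327.8]
orientation: [-0.283, 0.959, 0.0, 0.002]
contact_force: [-0.7, -0.7, -1.0]
grip_width: 84.0
```

View pics/w14c.png

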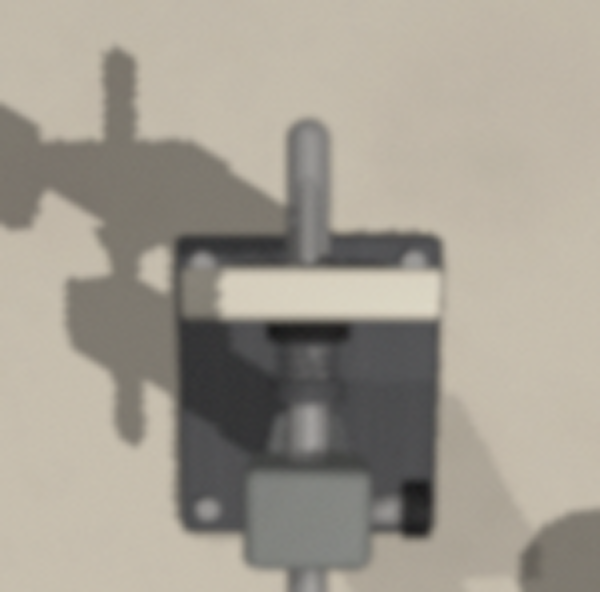

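View pics/ds14.png

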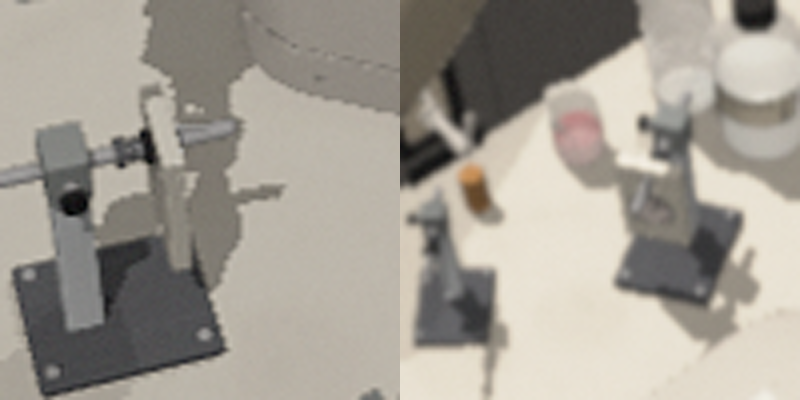

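```bash
python3 - <<'E'
from h import *
import pickle
m,o=pickle.load(open("w14.pkl","rb"));f=lambda p:((p[0]+.5)/4-.5+240,(p[1]+.5)/3.7-.5+70)
g=np.array([onz(m,f(p),167)[:2] for p in [(180,268),(443,268),(440,320),(180,320)]])
h=np.array([onz(m,f(p),168)[:2] for p in [(245,470),(372,468),(370,568),(247,568)]]).mean(0)
u=np.array([np.cos(np.radians(32.6)),np.sin(np.radians(32.6))]);v=np.array([-u[1],u[0]])
print((g-h)@u,(g-h)@v,"centre",((g.mean(0)-h)@u),((g.mean(0)-h)@v))
t=np.array([onz(m,f(p),150)[:2] for p in [(309,118)]]);print("tip",(t-h)@u)
d=camera("side");cv2.imwrite("pics/d15c.png",cv2.resize(d[305:345,260:310],None,fx=15,fy=15,interpolation=cv2.INTER_CUBIC))
E
```

```text
[-60.43729522 -60.74130381 -48.61271458 -48.310282  ] [-28.64627024  29.35168467  29.03576321 -28.86238669] centre -54.52539890137803 0.21969773955075378
tip [-96.4656963]
```

View pics/d15c.png

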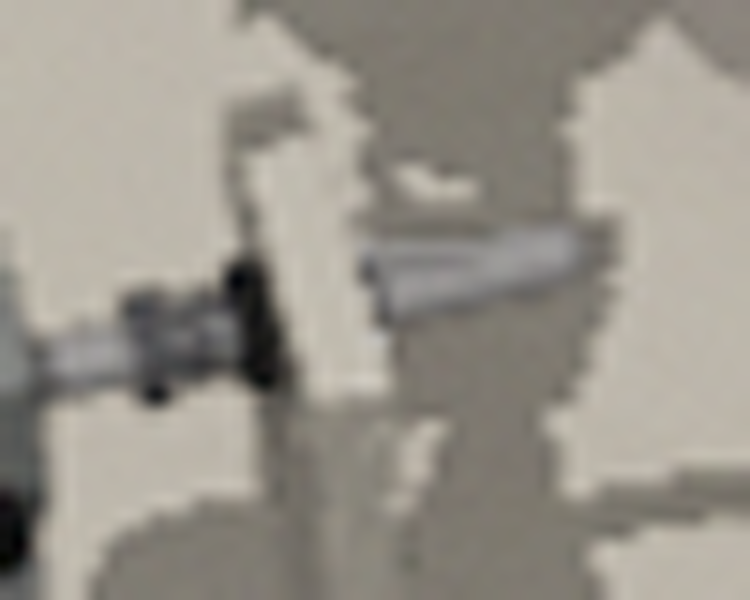

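```bash
python3 -c "
from plant import *
o=get_obs();print(o['time_s'],o['contact_force']);print(sign_off())"
```

```text
20.1833 [-0.21894521 -0.61212034 -0.85215296]
the job is handed in; nothing more can be done
None
```

The dial gauge now hangs by its square hole on the larger stand's hook, dial facing outward. It sits behind the raised catch, and the gripper has let go. I handed the job in at about 20 s; no verdict was reported.

**How it went:** I gripped the gauge level with its hole and lifted it out of the holder. Lowering it gently onto the rod tip gave me the rod's height by feel. I then slid it in small steps past the catch, which took about 2 N, and onto the buffer. The highest reading was about 9 N, which is the value that means home. After that I eased back, lowered the gauge onto the rod, opened the fingers and moved straight up.

**Last checks:**
- **Position:** the hole centre measured about 54.5 mm out from the post and 0.2 mm to the side.
- **Catch and gauge:** the side picture shows the catch risen in front of a gauge that hangs upright.
- **Robot:** it was clear of everything, with only sensor noise in the force reading (about 1 N).
- **Bystanders:** none showed signs of moving in the pictures, though I did not measure their positions.

**Disagreements:** the height of the hole above the fingertips came out as 21 mm from the wrist camera, 24 mm from the side and about 29 mm from the scene camera. Touching the rod put it at 22 mm, and I used that.

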